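# Sort the feeding counter and hover the lid over the feed tin

### The job

Clear the feeding counter: put the pressed feed brick into the open rectangular tin, and lay the steel scoop that is on the counter flat in the long wooden tray. Then pick up the tin's rectangular lid and finish while holding it level just above the tin, about a finger's breadth over the rim, centred and turned to match as if about to close it but touching neither the tin nor its contents, so that the keeper can still check them. Carry everything clear of the low white divider without bumping it, and leave the other things on the counter where they are.

Things in the scene. Friction and masses are not known exactly. Their poses are not given: they have to be found in the camera images.
- brick: Pressed feed brick: dark brown block 46 (x) x 32 (y) x 28 (z) mm, about 50 g. Loose, flat on the counter on the right-hand side (-y) of the divider. Origin at the centre of its underside; z up.
- brick_center (a point): Centre of the feed brick, 14 mm above its underside; axes as the brick's.
- scoop: Steel feed scoop lying flat on the counter on the right-hand side (-y) of the divider, 160 mm long along its x, about 90 g. Origin on its underside at mid length. Bar handle 14 mm wide and 14 mm high, resting on the counter, from x = -80 to +20 mm; open flat-bottomed head 46 mm wide and 26 mm high from x = +20 to +80 mm.
- scoop_grip (a point): Good place to grip the scoop: in the middle of the handle's section at x = -15 mm, 7 mm above its underside; pinch across its y (14 mm).
- lid: Rectangular aluminium lid of the tin, 138 (x) x 98 (y) mm, 160 g, right way up on the counter, right (-y) of the divider. Origin: centre of its underside, at the lower edge of its 10 mm skirt (which would slip over the rim). Upper face of the plate 13 mm above the origin; on it a black bar handle 50 mm long along x, 14 mm wide along y, top 39 mm above the origin.
- lid_grip (a point): On the lid's handle, 35 mm above the lid's origin, 4 mm under the handle's top; pinch across the lid's y (14 mm).
- tin: Open rectangular aluminium feed tin, 130 (x) x 90 (y) x 55 (z) mm outside, walls and floor 3 mm, loose, 400 g, upright on the left-hand side (+y) of the divider. Origin at the centre of its underside; its long side runs along its x.
- tin_in (a point): Centre of the tin's inner floor, axes as the tin's.
- tin_rim (a point): Centre of the tin's mouth at rim height (55 mm above the counter), axes as the tin's.
- tray: Open wooden utensil tray, 220 (x) x 100 (y) x 35 (z) mm outside, walls and floor 5 mm, loose, 600 g, on the left-hand side (+y) of the divider. Origin at the centre of its underside; its long side runs along its x. The tin and the tray may stand either way round (either may be nearer the divider).
- tray_in (a point): Centre of the tray's inner floor, axes as the tray's.
- divider: Fixed low white divider board standing on the counter between the two sides: 360 mm long along x (roughly straight away from the robot), 12 mm thick, top edge 70 mm above the counter, with a 36 mm wide, 4 mm high foot. Origin at the centre of its underside. Not to be bumped.
- bowl: Frosted glass bowl, 116 mm across, 48 mm high, standing among the brick, scoop and lid. Origin at the centre of its underside. Leave alone.
- hide: Green plastic half-tunnel reptile hide, 110 x 114 x 67 mm, at the back. Leave alone.
- round_tin: Closed round aluminium tin, 72 mm across, 62 mm high, at the back. Leave alone.
- dish: Shallow terracotta dish, 100 mm across, 26 mm high, at the back. Leave alone.

How it is judged:
By the outcome, as a careful person would: the job done as asked, in the order asked, and still so for the second after the job is handed in, while the arm keeps its last pose, push and grip.
It also fails if it takes over 72 s, if anything falls off the work surface, if the arm or the gripper's body presses on something with over 40 N, if the wrist force passes 120 N, or if a joint passes its speed limit or range.

### The arm

A 7-joint arm with a two-finger parallel gripper is mounted at the origin on the work surface. World frame = base frame: x ahead of the robot, y to its left, z up, the work surface at z = 0. Lengths are in m, angles in rad, forces in N, time in s.
With the tool pointing down it reaches from about 0.425 to 0.825 m from the base axis. Payload 3.6 kg.
Tool frame: the origin (TCP) lies at the very end of the fingers, on their centre line; the grasp point (between the pads) lies 19 mm behind it; z points along the fingers, y is the line along which they close (so a half turn about z gives the same grasp; the last joint's range is limited). The gripper opens to 93 mm and grips with 3 to 60 N. Pads are 15 mm wide; open, the fingers measure 128 mm over their backs; the gripper's body (75 mm by 188 mm) begins 65 mm behind the grasp point.
Start: joints at [-1.149, 0.615, -0.013, 1.423, 0.008, 1.103, -0.04], TCP at [0.281, 0.586, 0.219] pointing down, gripper open.
Joint ranges: [-3.12, 3.12], [-0.3, 2.06], [-1.34, 1.32], [0.26, 2.42], [-1.36, 4.5], [0.01, 1.98], [-2.84, 2.84]. Speed limits (rad/s): [2.79, 2.79, 3.14, 3.14, 3.14, 3.14, 3.14].

### API

Orientations are given as a unit quaternion [w, x, y, z].
In Python, from bench import env gives the robot as it stands.
- The arm moves only by the tool jog_arm, never from a script. Its argument "deltas" is text: rows parted by semicolons, each of 5 numbers parted by spaces: the finger opening in m, from 0 to 0.093, then the shift along the tool's x, y, z in m, then the turn about the tool's z in degrees. In form: hand x y z turn; .... A call has 1 to 12 rows; each row is the pose to reach, as a shift and turn from the pose commanded when the call began, along the tool's axes at that moment; what a row does not reach only later rows make up. A row lasts 1/12 s, in which the tool goes at most 41.7 mm and 7.16 degrees, less where a joint would pass 70% of its speed; a pose out of reach is approached as far as the arm can. A call with a gripper value outside its range is refused whole. The fingers move at their own pace and stop on an object; the grip force is fixed at half the most. Time passes only in rows, so rows that repeat a pose let the fingers close. It gives the time, the measured TCP pose, the force, the opening and the grip force at its end, in the units of the state.
- env.read_state(): the state, without advancing time (a new reading comes with each control period).
- env.snapshot(name): name is "side" or "top" or "wrist"; returns the picture (400x640x3 uint8, blue, green, red); there is no depth.
- env.camera_model(name): a dict with "vfov" (degrees; the focal length in pixels is half the picture's height over the tangent of half this angle, whatever the lens; pixels are square), "cx", "cy" (the principal point, pixels), "xyz" and "attitude" of the camera in the world; the wrist camera has in their place "T_tool_cam" (4x4, takes a point from camera to tool coordinates, whose origin is the TCP and whose axes are the flange's). Camera axes: x right, y up, looking along -z (the intrinsics and any distortion apply to the point x, -y, -z); pixel columns grow to the right and rows downward; lengths in m; the calibration is good to about 2 mm. The wrist camera is an equidistant fisheye: a pixel r from the principal point sees the ray r / f radians off the axis. A picture is of the moment at which its call begins: read the wrist's pose just before it. camera_model takes no time and is no camera call.
- env.sign_off(): hands the job in; it is judged then, once.
The state is a dict: "time": time; "q": joint angles; "qd": joint speeds; "effort": joint torques, N m; "tcp_pos": TCP position; "orientation": TCP orientation; "wrist_force": force on the tool from outside, world axes, zero at the start; "torque": the same for the moment, N m; "grip_width": finger opening in m; "finger_force": force on a finger pad.
Only numpy, scipy, OpenCV 4.12 (cv2) and the standard library are available. Lean on these libraries where they do the work, as an engineer would, in place of code of your own. Each camera call takes 0.05 s, during which the arm holds its last target. There are 200 camera calls.

## Working session

There is one attempt and no reset: what is moved stays moved. The work goes in short steps, Python scripts to look and compute and a tool call to move; the robot and the scene stay as the last step left them, time stands still between calls to the robot, and variables do not carry over. Pictures are saved under pics/ and viewed, at most 10 in all, crops included, and the job is handed in when it is done.

Besides the shell and the picture viewer there is one more tool, called by a JSON object that holds its "fn" and its "kwargs", one argument or row to a line. jog_arm: Moves the arm, as the interface text tells. Its arguments: {"type":"object","properties":{"deltas":{"type":"string"}},"required":["deltas"]}

```bash
mkdir -p pics; python3 - <<'E'
from bench import env
import cv2
s=env.read_state();print(s)
for n in("top","side","wrist"):
    print(n,env.camera_model(n)); cv2.imwrite(f"pics/{n}0.png",env.snapshot(n))
E
```

```text
{'time': 0.0, 'q': array([-1.14948008,  0.61595046, -0.01263198,  1.42489661,  0.00811543,
        1.10334772, -0.04036038]), 'qd': array([ 0.00108699, -0.00041045,  0.00115227, -0.00136869,  0.00098141,
        0.00155026, -0.000682  ]), 'effort': array([ 3.92192783e-05, -4.58943057e+01,  2.09256378e-01, -1.65738577e+01,
       -6.09618472e-02,  2.07185996e-02,  2.26679349e-04]), 'tcp_pos': array([0.2810986 , 0.58520908, 0.21746158]), 'orientation': array([-2.63377868e-04,  2.21980345e-01,  9.75050306e-01, -1.24839923e-03]), 'wrist_force': array([ 0.54909593,  0.01258579, -0.32702683]), 'torque': array([0.06732933, 0.03251611, 0.03921898]), 'finger_force': 0.0, 'grip_width': 0.09260463937814004}
top {'vfov': 52.5341879065031, 'cx': 314.9161699765173, 'cy': 196.1996420823011, 'xyz': array([0.39065194, 0.01444602, 0.99705458]), 'attitude': array([-0.67865818, -0.08583078,  0.08796326,  0.72409849])}
side {'vfov': 49.97228593037863, 'cx': 319.6739492658498, 'cy': 196.13588385376602, 'xyz': array([ 0.36162949, -0.6270731 ,  0.81914185]), 'attitude': array([ 0.91839226,  0.35995538, -0.06720737, -0.14990314])}
wrist {'vfov': 65.70646984690485, 'cx': 318.94113538308363, 'cy': 199.48906778903492, 'T_tool_cam': array([[-2.25276618e-04,  9.63465545e-01,  2.67832209e-01,
         7.44645031e-02],
       [ 9.99999973e-01,  2.02246796e-04,  1.13574064e-04,
         7.39710113e-04],
       [ 5.52564915e-05,  2.67832227e-01, -9.63465565e-01,
        -1.66618541e-01],
       [ 0.00000000e+00,  0.00000000e+00,  0.00000000e+00,
         1.00000000e+00]])}
```

View pics/top0.png

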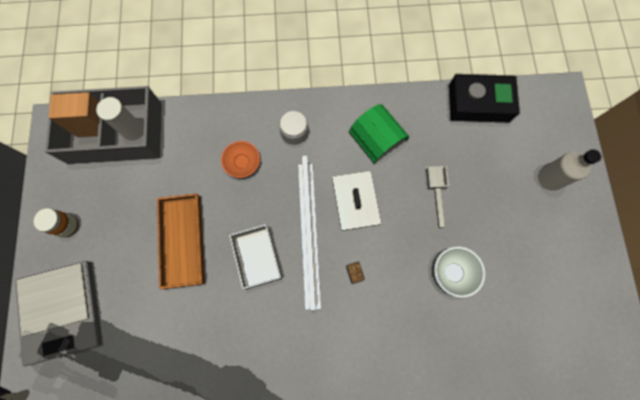

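View pics/side0.png

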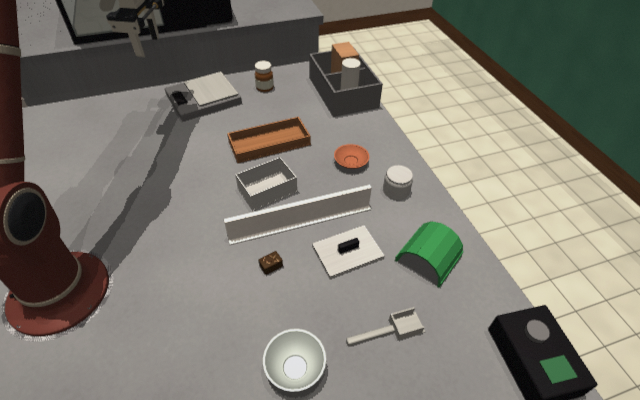

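The top view shows the tray around (181,241), tin (256,256), divider x≈309, brick (355,272), lid (356,200), scoop (437,195) and bowl (460,272). The side view agrees. I'll enlarge the top view to read the corners.

```bash
cat > h.py <<'E'
from bench import env
import numpy as np, cv2
from scipy.spatial.transform import Rotation as R
def rot(q): return R.from_quat(q,scalar_first=True).as_matrix()
def unproj(px,z,name="top",st=None):
    """pixels (n,2) -> world xy at height z"""
    m=env.camera_model(name); f=200/np.tan(np.radians(m["vfov"])/2)
    p=(np.atleast_2d(px)-[m["cx"],m["cy"]])/f
    if name=="wrist":
        r=np.linalg.norm(p,axis=1,keepdims=True)+1e-9
        d=np.hstack([p/r*np.sin(r),np.cos(r)])*[1,-1,-1]
        A=rot(st["orientation"]); T=m["T_tool_cam"]
        M=A@T[:3,:3]; o=st["tcp_pos"]+A@T[:3,3]
    else:
        d=np.c_[p,np.ones(len(p))]*[1,-1,-1]; M=rot(m["attitude"]); o=np.array(m["xyz"])
    d=d@M.T
    z=np.broadcast_to(z,len(d))
    return (o+d*((z-o[2])/d[:,2])[:,None])[:,:2]
def rect(px,z,name="top",st=None):
    """corners -> centre, long-side direction deg, sizes"""
    w=unproj(px,z,name,st).astype(np.float32)
    c,(a,b),t=cv2.minAreaRect(w)
    if a<b: t+=90; a,b=b,a
    return np.round(np.array(c),4),round((t+90)%180-90,1),round(a,4),round(b,4)
E
python3 - <<'E'
import cv2
i=cv2.imread("pics/top0.png")[150:310,150:480]
cv2.imwrite("pics/topc.png",cv2.resize(i,(792,384),interpolation=cv2.INTER_CUBIC))
E
```

```text
(no output)
```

View pics/topc.png

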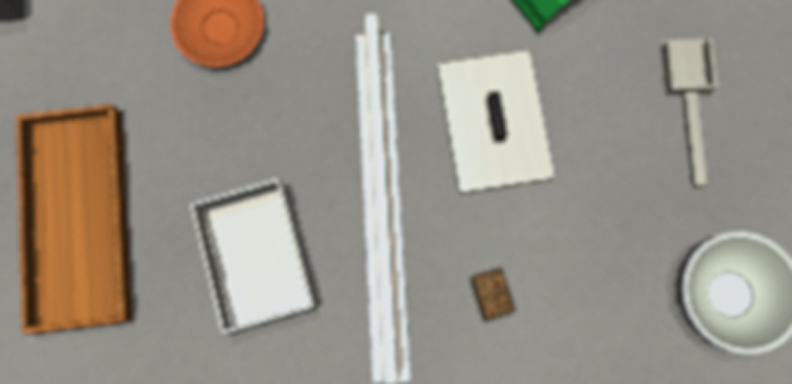

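```bash
python3 - <<'E'
from h import *
c=lambda p:np.array(p)/2.4+150-np.array([0,0])
print("tray",rect(c([(17,115),(117,106),(131,321),(25,331)]),.035))
print("tin",rect(c([(190,206),(279,180),(317,306),(226,332)]),.055))
print("lid",rect(c([(438,65),(527,51),(553,177),(460,191)]),.013))
print("lidh",unproj(c([(493,93),(502,140),(497,117)]),.039))
print("brick",rect(c([(471,275),(502,268),(514,312),(484,320)]),.028))
w=unproj(c([(701,185),(687,95),(664,40),(715,40),(668,90),(714,92)]),[.014,.014,.026,.026,.026,.026]);print("scoop",w)
d=w[1]-w[0];print(np.linalg.norm(d),np.degrees(np.arctan2(d[1],d[0])))
print("div",unproj(c([(371,15),(390,380)]),.07))
print("bowl",unproj(c([(742,292)]),.048))
s=env.read_state();A=rot(s["orientation"]);print(A)
print(unproj([[319,200]],0,"wrist",s))
E
```

```text
tray (array([0.5465, 0.3314]), 3.8, 0.2209, 0.1023)
tin (array([0.4931, 0.1507]), 14.4, 0.1302, 0.0898)
lid (array([ 0.6212, -0.0982]), 5.5, 0.1371, 0.0966)
lidh [[ 0.64368278 -0.09644274]
 [ 0.59421153 -0.1011492 ]
 [ 0.61830979 -0.09825812]]
brick (array([ 0.4438, -0.0793]), 10.9, 0.045, 0.0314)
scoop [[ 0.53944016 -0.30254649]
 [ 0.63486922 -0.30132643]
 [ 0.69269046 -0.28163561]
 [ 0.68918575 -0.33483959]
 [ 0.63848554 -0.27863712]
 [ 0.63325248 -0.32569573]]
0.09543686080551328 0.732482649842531
div [[0.72468756 0.02259155]
 [0.36947493 0.02570378]]
bowl [[ 0.42859829 -0.316199  ]]
[[-9.01448477e-01  4.32885620e-01 -8.26152174e-04]
 [ 4.32886408e-01  9.01446716e-01 -1.78211204e-03]
 [-2.67185106e-05 -1.96411223e-03 -9.99998071e-01]]
[[0.31112256 0.57136667]]
```

View pics/wrist0.png

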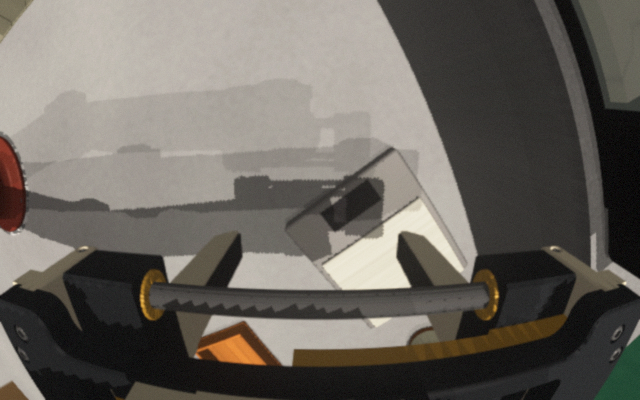

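```bash
cat >> h.py <<'E'
def plan(*wps):
    """waypoints (x,y,z,yaw of tool y deg) -> jog shifts from the present pose (mm->m) and turn"""
    s=env.read_state();A=rot(s["orientation"]);y0=np.degrees(np.arctan2(A[1,1],A[0,1]))
    print("t",round(s["time"],2),"tcp",s["tcp_pos"].round(4),"yaw",round(y0,1),"grip",round(s["grip_width"],4),"F",s["wrist_force"].round(1),round(float(s["finger_force"]),1))
    for w in wps: print(w,(A.T@(np.array(w[:3])-s["tcp_pos"])).round(4),"turn",round((y0-w[3]+180)%360-180,1))
E
python3 -c "
from h import *
plan((.48,.25,.2,82),(.4438,-.0793,.2,100.9))"
```

```text
t 0.15 tcp [0.2812 0.5854 0.2178] yaw 64.3 grip 0.0932 F [-0.3 -1.2  0.1] 0.0
(0.48, 0.25, 0.2, 82) [-0.3244 -0.2162  0.0182] turn -17.7
(0.4438, -0.0793, 0.2, 100.9) [-0.4343 -0.5287  0.0188] turn -36.6
```

{"fn": "jog_arm", "kwargs": {
  "deltas": "0.093 -0.324 -0.216 0.018 -18; 0.093 -0.324 -0.216 0.018 -18; 0.093 -0.324 -0.216 0.018 -18; 0.093 -0.324 -0.216 0.018 -18; 0.093 -0.324 -0.216 0.018 -18; 0.093 -0.324 -0.216 0.018 -18; 0.093 -0.324 -0.216 0.018 -18; 0.093 -0.324 -0.216 0.018 -18; 0.093 -0.324 -0.216 0.018 -18; 0.093 -0.434 -0.529 0.018 -37; 0.093 -0.434 -0.529 0.018 -37; 0.093 -0.434 -0.529 0.018 -37"
}}

```text
time: 1.15
tcp_pos: [0.4616, 0.1369, 0.2007]
orientation: [-0.0, -0.101, 0.995, -0.0]
wrist_force: [1.2, 0.5, 0.6]
grip_width: 0.0929
finger_force: 0.0
```

```bash
python3 -c "
from h import *
plan((.4438,-.0793,.2,100.9))"
```

```text
t 1.15 tcp [0.4616 0.1369 0.2007] yaw 101.6 grip 0.0929 F [1.2 0.5 0.6] 0.0
(0.4438, -0.0793, 0.2, 100.9) [ 0.0611 -0.2082  0.0008] turn 0.7
```

{"fn": "jog_arm", "kwargs": {
  "deltas": "0.093 0.061 -0.208 0.02 0; 0.093 0.061 -0.208 0.02 0; 0.093 0.061 -0.208 0.02 0; 0.093 0.061 -0.208 0.02 0; 0.093 0.061 -0.208 0.02 0; 0.093 0.061 -0.208 0.02 0; 0.093 0.061 -0.208 0.02 0; 0.093 0.061 -0.208 0.02 0"
}}

```text
time: 1.82
tcp_pos: [0.4431, -0.0763, 0.181]
orientation: [-0.0, -0.098, 0.995, 0.0]
wrist_force: [0.6, 0.4, -0.1]
grip_width: 0.0931
finger_force: 0.0
```

```bash
python3 -c "
from h import *
plan((.4438,-.0793,.1,100.9),(.4438,-.0793,.004,100.9))
cv2.imwrite('pics/w1.png',env.snapshot('wrist'))"
```

```text
t 1.82 tcp [ 0.4431 -0.0763  0.181 ] yaw 101.3 grip 0.0931 F [ 0.6  0.4 -0.1] 0.0
(0.4438, -0.0793, 0.1, 100.9) [-0.0001 -0.0031  0.081 ] turn 0.4
(0.4438, -0.0793, 0.004, 100.9) [-1.00e-04 -3.20e-03  1.77e-01] turn 0.4
```

View pics/w1.png

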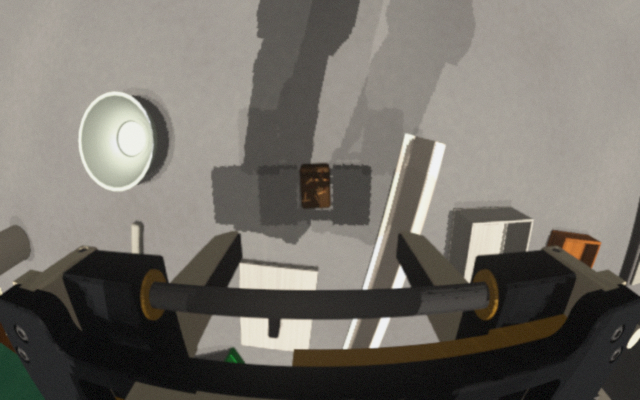

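The wrist view shows the brick's top face around (301-330, 164-207). I'll check this against the top camera estimate.

```bash
python3 -c "
from h import *
s=env.read_state()
print(rect([(301,165),(328,164),(331,207),(303,208)],.028,'wrist',s))
print(unproj([(301,165),(328,164),(331,207),(303,208)],.028,'wrist',s))
print('scoop end',unproj([(137,224)],.014,'wrist',s),'lid',unproj([(241,262),(318,264)],.013,'wrist',s),'div',unproj([(406,137),(443,144)],0.004,'wrist',s))"
```

```text
(array([ 0.4443, -0.077 ]), 13.6, 0.047, 0.0303)
[[ 0.42494618 -0.09702693]
 [ 0.41834714 -0.06959676]
 [ 0.46356447 -0.05679336]
 [ 0.47066824 -0.08622525]]
scoop end [[ 0.54112888 -0.29609932]] lid [[ 0.55952221 -0.14874821]
 [ 0.54161539 -0.05540427]] div [[0.37273831 0.01234016]
 [0.36957921 0.059098  ]]
```

{"fn": "jog_arm", "kwargs": {
  "deltas": "0.06 0 -0.002 0.04 -1; 0.06 0 -0.002 0.08 -1; 0.06 0 -0.002 0.12 -1; 0.06 0 -0.002 0.15 -1; 0.06 0 -0.002 0.165 -1; 0.06 0 -0.002 0.177 -1; 0.06 0 -0.002 0.177 -1; 0.06 0 -0.002 0.177 -1; 0.06 0 -0.002 0.177 -1; 0 0 -0.002 0.177 -1; 0 0 -0.002 0.177 -1; 0 0 -0.002 0.177 -1"
}}

```text
time: 2.87
tcp_pos: [0.444, -0.0788, 0.0049]
orientation: [0.001, -0.108, 0.994, -0.0]
wrist_force: [-1.1, 1.0, 0.1]
grip_width: 0.0444
finger_force: 0.0
```

{"fn": "jog_arm", "kwargs": {
  "deltas": "0 0 0 0 0; 0 0 0 0 0; 0 0 0 0 0; 0 0 0 0 0"
}}

```text
time: 3.2
tcp_pos: [0.4436, -0.0791, 0.0045]
orientation: [0.0, -0.107, 0.994, -0.0]
wrist_force: [-0.8, -0.8, 5.3]
grip_width: 0.0317
finger_force: 30.0
```

```bash
python3 -c "
from h import *
plan((.4438,-.0793,.19,102.5),(.4931,.1507,.19,104.4),(.4931,.1507,.065,104.4))"
```

```text
t 3.2 tcp [ 0.4436 -0.0791  0.0045] yaw 102.3 grip 0.0317 F [-0.8 -0.8  5.3] 30.0
(0.4438, -0.0793, 0.19, 102.5) [-0.0002 -0.0004 -0.1855] turn -0.2
(0.4931, 0.1507, 0.19, 104.4) [-0.0975  0.2138 -0.1856] turn -2.1
(0.4931, 0.1507, 0.065, 104.4) [-0.0974  0.2139 -0.0606] turn -2.1
```

{"fn": "jog_arm", "kwargs": {
  "deltas": "0 0 0 -0.03 0; 0 0 0 -0.06 0; 0 0 0 -0.1 0; 0 0 0 -0.14 0; 0 0 0 -0.17 0; 0 0 0 -0.185 0; 0 -0.01 0.02 -0.185 6; 0 -0.02 0.045 -0.185 12; 0 -0.033 0.073 -0.185 19; 0 -0.046 0.1 -0.185 26; 0 -0.06 0.13 -0.185 33; 0 -0.073 0.16 -0.185 40"
}}

```text
time: 4.2
tcp_pos: [0.4803, 0.0943, 0.1887]
orientation: [-0.0, 0.242, 0.97, -0.0]
wrist_force: [0.7, -0.9, 0.3]
grip_width: 0.0316
finger_force: 30.0
```

```bash
python3 -c "
from h import *
plan((.4931,.1507,.19,14.4))"
```

```text
t 4.2 tcp [0.4803 0.0943 0.1887] yaw 62.0 grip 0.0316 F [ 0.7 -0.9  0.3] 30.0
(0.4931, 0.1507, 0.19, 14.4) [ 0.0152  0.0558 -0.0013] turn 47.6
```

{"fn": "jog_arm", "kwargs": {
  "deltas": "0 0.005 0.02 -0.001 7; 0 0.01 0.04 -0.001 14; 0 0.013 0.05 -0.001 21; 0 0.015 0.056 -0.001 28; 0 0.015 0.056 -0.001 35; 0 0.015 0.056 -0.001 42; 0 0.015 0.056 -0.001 48; 0 0.015 0.056 0.02 48; 0 0.015 0.056 0.04 48; 0 0.015 0.056 0.06 48; 0 0.015 0.056 0.08 48; 0 0.015 0.056 0.08 48"
}}

```text
time: 5.2
tcp_pos: [0.4899, 0.149, 0.1055]
orientation: [-0.003, 0.613, 0.79, -0.004]
wrist_force: [-0.4, -0.4, -0.5]
grip_width: 0.0314
finger_force: 30.0
```

```bash
python3 -c "
from h import *
plan((.4931,.1507,.01,14.4))
cv2.imwrite('pics/w2.png',np.hstack([env.snapshot('wrist')[50:350,100:540],env.snapshot('top')[190:310,180:324].repeat(2,0).repeat(2,1)[:300]]) if 0 else env.snapshot('wrist'))"
```

```text
t 5.2 tcp [0.4899 0.149  0.1055] yaw 14.4 grip 0.0314 F [-0.4 -0.4 -0.5] 30.0
(0.4931, 0.1507, 0.01, 14.4) [0.0009 0.0044 0.0954] turn -0.0
```

View pics/w2.png

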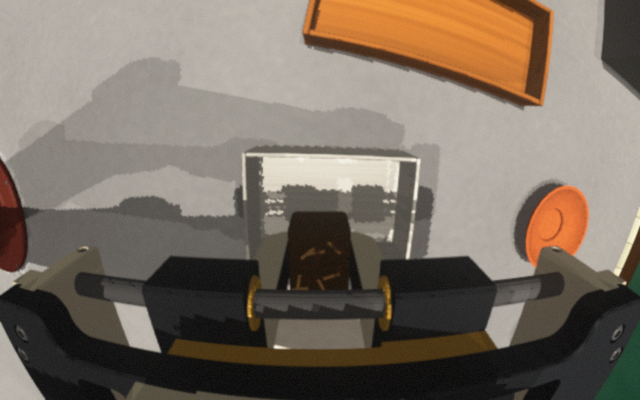

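The tin's rim edge runs (243,152)–(419,157), and the held brick sits inside its outline, needing about 4 mm more toward +x. I'll lower it now.

{"fn": "jog_arm", "kwargs": {
  "deltas": "0 0.001 0.004 0.02 0; 0 0.001 0.004 0.04 0; 0 0.001 0.004 0.06 0; 0 0.001 0.004 0.075 0; 0 0.001 0.004 0.085 0; 0 0.001 0.004 0.092 0; 0 0.001 0.004 0.095 0; 0 0.001 0.004 0.097 0; 0 0.001 0.004 0.097 0; 0.06 0.001 0.004 0.097 0; 0.06 0.001 0.004 0.097 0; 0.06 0.001 0.004 0.097 0"
}}

```text
time: 6.25
tcp_pos: [0.4973, 0.1518, 0.0127]
orientation: [0.0, 0.613, 0.79, 0.001]
wrist_force: [-0.0, -0.1, -0.0]
grip_width: 0.0476
finger_force: 0.0
```

{"fn": "jog_arm", "kwargs": {
  "deltas": "0.06 0 0 0 0; 0.06 0 0 0 0; 0.06 0 0 -0.03 0; 0.06 0 0 -0.06 0; 0.06 0 0 -0.1 0; 0.06 0 0 -0.14 0; 0.06 0 0 -0.18 0; 0.06 0 0 -0.19 0"
}}

```text
time: 6.92
tcp_pos: [0.5003, 0.1523, 0.2084]
orientation: [0.003, 0.613, 0.79, 0.005]
wrist_force: [0.4, -0.0, -0.5]
grip_width: 0.0599
finger_force: 0.0
```

```bash
python3 -c "
from h import *
i=env.snapshot('top')[190:310,150:450]
cv2.imwrite('pics/t2.png',cv2.resize(i,None,fx=2.6,fy=2.6,interpolation=cv2.INTER_CUBIC))
plan((.605,-.303,.19,89))"
```

```text
t 6.97 tcp [0.5001 0.1523 0.2077] yaw 14.3 grip 0.0599 F [ 0.4 -0.6  0.9] 0.0
(0.605, -0.303, 0.19, 89) [-0.4672 -0.0113  0.017 ] turn -74.7
```

View pics/t2.png

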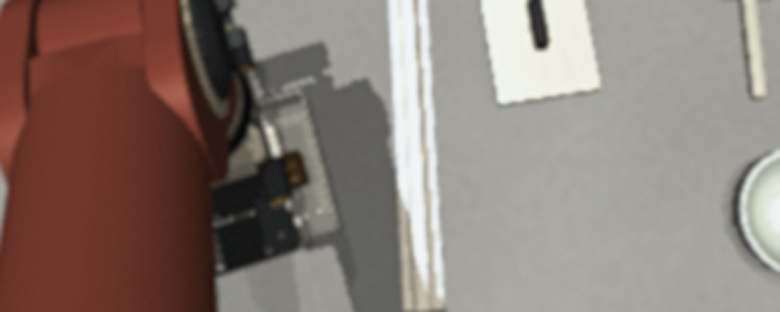

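The brick is inside the tin, partly hidden by the arm, at about (292,168) in the crop. Next is the scoop.

{"fn": "jog_arm", "kwargs": {
  "deltas": "0.06 -0.04 -0.001 0.017 -7; 0.06 -0.08 -0.002 0.017 -14; 0.06 -0.12 -0.003 0.017 -21; 0.06 -0.16 -0.004 0.017 -28; 0.06 -0.2 -0.005 0.017 -35; 0.06 -0.24 -0.006 0.017 -42; 0.06 -0.28 -0.007 0.017 -49; 0.06 -0.32 -0.008 0.017 -56; 0.06 -0.36 -0.009 0.017 -63; 0.06 -0.4 -0.01 0.017 -70; 0.06 -0.43 -0.011 0.017 -74; 0.06 -0.467 -0.011 0.017 -75"
}}

```text
time: 7.97
tcp_pos: [0.6007, -0.3042, 0.1827]
orientation: [-0.002, 0.004, 1.0, 0.002]
wrist_force: [0.7, 0.3, 0.3]
grip_width: 0.0602
finger_force: 0.0
```

{"fn": "jog_arm", "kwargs": {
  "deltas": "0.06 0 0 0 0; 0.06 0 0 0 0; 0.06 0 0 0 0; 0.06 0 0 0 0"
}}

```text
time: 8.3
tcp_pos: [0.6019, -0.3009, 0.1841]
orientation: [-0.001, 0.004, 1.0, 0.001]
wrist_force: [0.7, 0.6, -0.1]
grip_width: 0.0602
finger_force: 0.0
```

```bash
python3 -c "
from h import *
plan((.605,-.303,.004,89))
cv2.imwrite('pics/w3.png',env.snapshot('wrist'))"
```

```text
t 8.3 tcp [ 0.6019 -0.3009  0.1841] yaw 89.5 grip 0.0602 F [ 0.7  0.6 -0.1] 0.0
(0.605, -0.303, 0.004, 89) [-0.0034 -0.0025  0.1801] turn 0.5
```

View pics/w3.png

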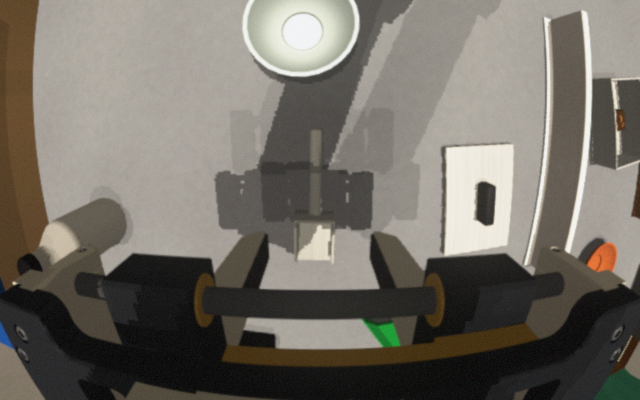

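The scoop handle runs from (316,129) to (315,213), and the head spans (294..336, 220..262). The lid is also visible at (444,146), (513,144) and (442,254).

```bash
python3 -c "
from h import *
s=env.read_state()
print(unproj([(316,130),(315,213),(294,222),(336,222),(294,262),(336,262)],[.014,.014,.026,.026,.026,.026],'wrist',s))
print('lid',unproj([(444,146),(513,144),(442,254)],.013,'wrist',s))
print('lidh',unproj([(481,182),(492,183),(481,223),(493,224)],.039,'wrist',s))
"
```

```text
[[ 0.54358101 -0.3025012 ]
 [ 0.63754391 -0.30463609]
 [ 0.64403422 -0.32805045]
 [ 0.64444306 -0.28118615]
 [ 0.69406662 -0.32990708]
 [ 0.69445153 -0.28063836]]
lid [[ 0.55908414 -0.15510082]
 [ 0.55175751 -0.05569406]
 [ 0.69556316 -0.1433192 ]]
lidh [[ 0.59568197 -0.11561852]
 [ 0.59669997 -0.10004209]
 [ 0.64528954 -0.10820288]
 [ 0.64723243 -0.09024792]]
```

{"fn": "jog_arm", "kwargs": {
  "deltas": "0.05 -0.004 -0.003 0.04 1; 0.05 -0.004 -0.003 0.08 1; 0.05 -0.004 -0.003 0.12 1; 0.05 -0.004 -0.003 0.15 1; 0.05 -0.004 -0.003 0.165 1; 0.05 -0.004 -0.003 0.175 1; 0.05 -0.004 -0.003 0.181 1; 0.05 -0.004 -0.003 0.181 1; 0.05 -0.004 -0.003 0.181 1; 0 -0.004 -0.003 0.181 1; 0 -0.004 -0.003 0.181 1; 0 -0.004 -0.003 0.181 1"
}}

```text
time: 9.35
tcp_pos: [0.6066, -0.307, 0.0054]
orientation: [0.001, 0.014, 1.0, -0.0]
wrist_force: [0.4, -0.3, -0.1]
grip_width: 0.0343
finger_force: 0.0
```

{"fn": "jog_arm", "kwargs": {
  "deltas": "0 0 0 0 0; 0 0 0 0 0; 0 0 0 0 0; 0 0 0 0 0; 0 0 0 0 0; 0 0 0 -0.03 0; 0 0 0 -0.06 0; 0 0 0 -0.1 0; 0 0 0 -0.14 0; 0 0 0 -0.17 0; 0 0 0 -0.185 0; 0 0 0 -0.185 0"
}}

```text
time: 10.35
tcp_pos: [0.6082, -0.3079, 0.194]
orientation: [0.004, 0.015, 1.0, -0.002]
wrist_force: [1.3, -0.2, -0.9]
grip_width: 0.0139
finger_force: 30.0
```

```bash
python3 -c "
from h import *
plan((.5315,.3304,.19,93.8),(.5315,.3304,.015,93.8))
cv2.imwrite('pics/s3.png',env.snapshot('side')[180:400,200:520])"
```

```text
t 10.35 tcp [ 0.6082 -0.3079  0.194 ] yaw 88.3 grip 0.0139 F [ 1.3 -0.2 -0.9] 30.0
(0.5315, 0.3304, 0.19, 93.8) [9.530e-02 6.358e-01 6.000e-04] turn -5.5
(0.5315, 0.3304, 0.015, 93.8) [0.0968 0.6365 0.1756] turn -5.5
```

View pics/s3.png

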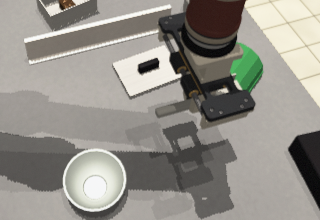

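The scoop is held level, and the brick shows in the tin at the upper left. I'll carry it across now.

{"fn": "jog_arm", "kwargs": {
  "deltas": "0 0.003 0.02 0 0; 0 0.008 0.055 0 -1; 0 0.014 0.095 0 -1; 0 0.02 0.135 0 -1; 0 0.026 0.175 0 -2; 0 0.032 0.215 0 -2; 0 0.038 0.255 0 -2; 0 0.044 0.295 0 -3; 0 0.05 0.335 0 -3; 0 0.056 0.375 0 -3; 0 0.062 0.415 0 -4; 0 0.068 0.455 0 -4"
}}

```text
time: 11.4
tcp_pos: [0.5489, 0.1514, 0.1864]
orientation: [-0.002, -0.021, 1.0, -0.001]
wrist_force: [0.8, 0.2, -0.4]
grip_width: 0.0135
finger_force: 30.0
```

{"fn": "jog_arm", "kwargs": {
  "deltas": "0 0.006 0.04 0 0; 0 0.012 0.08 0 0; 0 0.018 0.12 0 -1; 0 0.024 0.15 0 -1; 0 0.027 0.165 0 -1; 0 0.027 0.165 0 -1; 0 0.027 0.165 0.04 -1; 0 0.027 0.165 0.08 -1; 0 0.027 0.165 0.08 -1; 0 0.027 0.165 0.08 -1"
}}

```text
time: 12.23
tcp_pos: [0.5165, 0.3098, 0.1066]
orientation: [-0.003, -0.028, 1.0, -0.003]
wrist_force: [0.4, -0.3, -1.0]
grip_width: 0.0137
finger_force: 30.0
```

```bash
python3 -c "
from h import *
plan((.5315,.3304,.012,93.8))
cv2.imwrite('pics/w4.png',env.snapshot('wrist'))"
```

```text
t 12.23 tcp [0.5165 0.3098 0.1066] yaw 93.2 grip 0.0137 F [ 0.4 -0.3 -1. ] 30.0
(0.5315, 0.3304, 0.012, 93.8) [-0.0166  0.0202  0.0944] turn -0.6
```

View pics/w4.png

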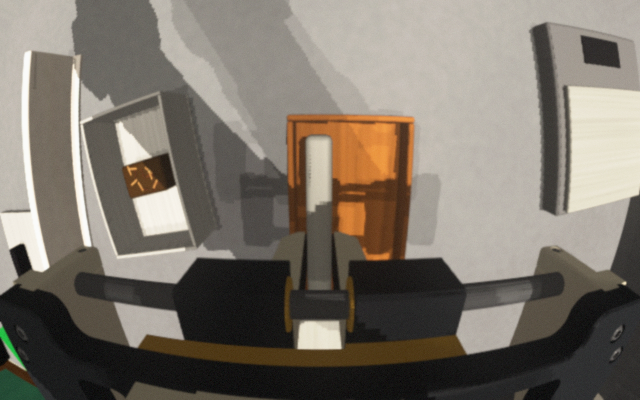

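The brick lies flat in the tin at (148,176). The tray's near rim runs (288,116)–(413,117), and the scoop handle at x=319 is off-centre by about 2 cm, as computed.

```bash
python3 -c "
from h import *
s=env.read_state()
print(unproj([(288,117),(413,118),(404,258)],.035,'wrist',s))
print('tin',rect([(81,124),(160,92),(214,245),(118,257)],.055,'wrist',s),unproj([(81,124),(160,92),(214,245),(118,257)],.055,'wrist',s))"
```

```text
[[0.44643728 0.2844417 ]
 [0.43999555 0.38254675]
 [0.56049237 0.39010974]]
tin (array([0.4976, 0.1635]), 13.0, 0.1283, 0.1044) [[0.44824076 0.0985578 ]
 [0.42679562 0.185134  ]
 [0.54840581 0.22883868]
 [0.57166888 0.12705701]]
```

{"fn": "jog_arm", "kwargs": {
  "deltas": "0 -0.006 0.008 0 0; 0 -0.012 0.016 0 -1; 0 -0.017 0.02 0 -1; 0 -0.017 0.02 0.02 -1; 0 -0.017 0.02 0.04 -1; 0 -0.017 0.02 0.05 -1; 0 -0.017 0.02 0.05 -1; 0 -0.017 0.02 0.05 -1"
}}

```text
time: 12.95
tcp_pos: [0.5338, 0.3347, 0.0599]
orientation: [0.0, -0.038, 0.999, 0.0]
wrist_force: [0.7, 0.2, -0.5]
grip_width: 0.0133
finger_force: 30.0
```

```bash
python3 -c "
from h import *
plan((.5315,.3304,.012,93.8))"
```

```text
t 12.95 tcp [0.5338 0.3347 0.0599] yaw 94.3 grip 0.0133 F [ 0.7  0.2 -0.5] 30.0
(0.5315, 0.3304, 0.012, 93.8) [ 0.0026 -0.0042  0.0479] turn 0.5
```

```bash
python3 -c "
from h import *
print('tin side',unproj([(237,180),(279,160),(297,176),(254,197)],.055,'side').round(4), rect([(237,180),(279,160),(297,176),(254,197)],.055,'side'))
print('tray side',unproj([(228,138),(301,120),(310,134),(235,153)],.035,'side').round(4))
print('lid side',rect([(313,245),(362,227),(383,251),(331,273)],.013,'side'))
s=dict(tcp_pos=np.array([.4899,.149,.1055]),orientation=np.array([-0.003,0.613,0.79,-0.004]))
print('w2 tin',unproj([(243,152),(419,157)],.055,'wrist',s).round(4))
# top-based tin corners
c,t=np.array([.4931,.1507]),np.radians(14.4);u=np.array([np.cos(t),np.sin(t)]);v=np.array([-u[1],u[0]])
print('top tin',[(c+a*.065*u+b*.045*v).round(4) for a,b in((-1,1),(1,1))])
s=env.read_state();i=env.snapshot('wrist');np.save('w5.npy',i);import pickle;pickle.dump(s,open('w5.pkl','wb'))
h=cv2.cvtColor(i,cv2.COLOR_BGR2HSV);m=cv2.inRange(h,(5,120,60),(22,255,255));m[260:]=0
n,l,st,_=cv2.connectedComponentsWithStats(m);k=1+st[1:,4].argmax();print(st[k])
cs,_=cv2.findContours((l==k).astype(np.uint8),0,2);print(cv2.approxPolyDP(max(cs,key=len),4,True)[:,0].tolist())
"
```

```text
tin side [[0.4238 0.159 ]
 [0.5434 0.1985]
 [0.5711 0.1263]
 [0.4511 0.0888]] (array([0.4974, 0.1426]), 18.3, 0.1296, 0.0773)
tray side [[0.4349 0.3542]
 [0.6571 0.3711]
 [0.6623 0.3001]
 [0.4411 0.2846]]
lid side (array([ 0.6254, -0.096 ]), 7.7, 0.1373, 0.0858)
w2 tin [[0.425  0.183 ]
 [0.5492 0.2117]]
top tin [array([0.419 , 0.1781]), array([0.5449, 0.2105])]
[  243    83   159   177 22050]
[[245, 84], [249, 259], [271, 259], [283, 236], [306, 233], [304, 139], [309, 134], [332, 138], [332, 233], [355, 237], [367, 259], [389, 259], [401, 88]]
```

```bash
python3 -c "
from h import *
import pickle;s=pickle.load(open('w5.pkl','rb'))
w=unproj([(245,84),(401,87),(389,259),(249,259)],.035,'wrist',s);print(w.round(4), s['tcp_pos'])
i=cv2.imread('pics/top0.png');h=cv2.cvtColor(i,cv2.COLOR_BGR2HSV);m=cv2.inRange(h,(5,100,60),(22,255,255));m[:180]=0;m[:,:140]=0;m[:,230:]=0
cs,_=cv2.findContours(m,0,2);c=max(cs,key=cv2.contourArea)
b=cv2.boxPoints(cv2.minAreaRect(c));print('top',b,rect(b,.035))
plan((.5315,.3304,.012,93.8))"
```

```text
[[0.4424 0.2827]
 [0.4368 0.3793]
 [0.5524 0.386 ]
 [0.5597 0.2883]] [0.53377053 0.33473781 0.05993862]
top [[152.95576 196.3363 ]
 [198.08852 193.32745]
 [204.23454 285.5177 ]
 [159.10179 288.52655]] (array([0.5469, 0.337 ]), 4.0, 0.2306, 0.1103)
t 13.0 tcp [0.5342 0.3352 0.0605] yaw 94.3 grip 0.0138 F [-0.2  0.3 -0.3] 30.0
(0.5315, 0.3304, 0.012, 93.8) [ 0.0031 -0.0046  0.0485] turn 0.5
```

{"fn": "jog_arm", "kwargs": {
  "deltas": "0 0 0 0.012 0; 0 0 0 0.024 0; 0 0 0 0.034 0; 0 0 0 0.042 0; 0 0 0 0.047 0; 0 0 0 0.049 0; 0 0 0 0.05 0; 0 0 0 0.05 0; 0 0 0 0.05 0; 0 0 0 0.05 0; 0.035 0 0 0.05 0; 0.035 0 0 0.05 0"
}}

```text
time: 14.0
tcp_pos: [0.5338, 0.3353, 0.0092]
orientation: [0.001, -0.038, 0.999, 0.0]
wrist_force: [-0.3, 0.7, -0.6]
grip_width: 0.0227
finger_force: 0.0
```

{"fn": "jog_arm", "kwargs": {
  "deltas": "0.035 0 0 0 0; 0.035 0 0 0 0; 0.035 0 0 -0.03 0; 0.035 0 0 -0.06 0; 0.035 0 0 -0.1 0; 0.035 0 0 -0.14 0; 0.035 0 0 -0.18 0; 0.035 0 0 -0.18 0; 0.035 0 0 -0.18 0"
}}

```text
time: 14.75
tcp_pos: [0.5347, 0.336, 0.1922]
orientation: [0.003, -0.038, 0.999, 0.002]
wrist_force: [-1.4, -0.8, -1.0]
grip_width: 0.0353
finger_force: 0.0
```

```bash
python3 -c "
from h import *
s=env.read_state();i=env.snapshot('wrist')
h=cv2.cvtColor(i,cv2.COLOR_BGR2HSV);m=cv2.inRange(h,(5,120,60),(22,255,255));m[290:]=0
n,l,st,_=cv2.connectedComponentsWithStats(m);k=1+st[1:,4].argmax();print(st[k])
x,y,w,hh=st[k][:4]; sub=m[y:y+hh:7,x:x+w:4]
print('\n'.join(''.join('#' if v else '.' for v in r) for r in sub))
plan((.622,-.0985,.19,95),(.622,-.0985,.10,95))"
```

```text
[  271    94    96   191 12951]
.#########..............
.#######################
.#######################
.#######################
.##########..###########
.#########....##########
.#########....##########
.#########....##########
##########....##########
.#########....##########
.#########....##########
.#########....##########
.#########....##########
.#########....##########
.#########....#########.
.##########...#########.
.#######........#######.
.######..........######.
.######..........######.
.######..........######.
.....##..........####...
.....##..........###....
.....##..........###....
.....##.########.###....
.....###############....
....################....
....#################...
....#################...
t 14.8 tcp [0.5333 0.3349 0.1897] yaw 94.3 grip 0.0351 F [-0.4 -0.   0.3] 0.0
(0.622, -0.0985, 0.19, 95) [-0.0557 -0.4389 -0.0005] turn -0.7
(0.622, -0.0985, 0.1, 95) [-0.0556 -0.439   0.0895] turn -0.7
```

The scoop lies flat and centred in the tray. Next is the lid.

{"fn": "jog_arm", "kwargs": {
  "deltas": "0.05 -0.004 -0.035 0 0; 0.05 -0.009 -0.075 0 0; 0.05 -0.014 -0.115 0 -1; 0.05 -0.019 -0.155 0 -1; 0.05 -0.024 -0.195 0 -1; 0.05 -0.03 -0.235 0 -1; 0.05 -0.035 -0.275 0 -1; 0.05 -0.04 -0.315 0 -1; 0.05 -0.045 -0.355 0 -1; 0.05 -0.05 -0.395 0 -1; 0.05 -0.055 -0.425 0 -1; 0.05 -0.056 -0.439 0 -1"
}}

```text
time: 15.8
tcp_pos: [0.621, -0.1056, 0.1862]
orientation: [-0.002, -0.043, 0.999, -0.002]
wrist_force: [-0.4, -1.2, 0.2]
grip_width: 0.0498
finger_force: 0.0
```

{"fn": "jog_arm", "kwargs": {
  "deltas": "0.05 0 0 0.02 0; 0.05 0 0 0.02 0; 0.05 0 0 0.02 0; 0.05 0 0 0.02 0; 0.05 0 0 0.02 0"
}}

```text
time: 16.22
tcp_pos: [0.6225, -0.0965, 0.1696]
orientation: [0.0, -0.048, 0.999, 0.0]
wrist_force: [0.6, -0.4, 0.6]
grip_width: 0.0501
finger_force: 0.0
```

```bash
python3 -c "
from h import *
s=env.read_state();i=env.snapshot('wrist')
cv2.imwrite('pics/w6.png',i)
g=cv2.cvtColor(i,cv2.COLOR_BGR2GRAY)
m=cv2.inRange(g,0,45);m[255:]=0
n,l,st,ce=cv2.connectedComponentsWithStats(m)
for k in range(1,n):
    if st[k,4]>60: print('dark',st[k],ce[k].round(1))
np.set_printoptions(linewidth=250)
print(g[90:330:8,180:460:8])
plan((.622,-.0985,.10,95))
t=env.snapshot('top');cv2.imwrite('pics/t6.png',t)"
```

```text
dark [619 107  18  81 575] [627.4 148.1]
dark [582 111  18  90 368] [591.6 155.3]
dark [310 166  14  49 567] [316.3 190.4]
dark [608 218  12  18  86] [613.2 226.1]
dark [267 235   9  20 112] [272.2 246.9]
dark [363 235   9  20 102] [365.8 247.3]
[[164 165 165 ...  95 100  98]
 [167 169 162 ...  96  97  97]
 [161 165 166 ...  93  95  96]
 ...
 [ 17  28  23 ...  36  37  36]
 [ 19  18  18 ...  33  30  33]
 [ 19  17  16 ...  36  33  35]]
t 16.27 tcp [ 0.6226 -0.0969  0.1698] yaw 95.5 grip 0.0499 F [ 0.3 -0.2 -0.5] 0.0
(0.622, -0.0985, 0.1, 95) [ 0.0009 -0.0015  0.0698] turn 0.5
```

```bash
python3 -c "
from h import *
s=dict(tcp_pos=np.array([.6225,-.0967,.1697]),orientation=env.read_state()['orientation'])
i=cv2.imread('pics/w6.png');g=cv2.cvtColor(i,cv2.COLOR_BGR2GRAY)
m=cv2.inRange(g,0,45);m[:150]=0;m[225:]=0;m[:,:300]=0;m[:,335:]=0
c=max(cv2.findContours(m,0,2)[0],key=cv2.contourArea);b=cv2.boxPoints(cv2.minAreaRect(c))
print('handle',b.round(0).tolist(),rect(b,.039,'wrist',s),rect(b,.026,'wrist',s))
for r in range(110,235,12): print(r,' '.join('%3d'%v for v in g[r,210:430:5]))
t=cv2.imread('pics/t6.png');gt=cv2.cvtColor(t,cv2.COLOR_BGR2GRAY)
for r in range(165,236,8): print(r,' '.join('%3d'%v for v in gt[r,325:390:2]))
"
```

```text
handle [[310.0, 166.0], [323.0, 166.0], [323.0, 214.0], [310.0, 214.0]] (array([ 0.6222, -0.0985]), 5.4, 0.049, 0.0131) (array([ 0.6254, -0.0983]), 5.4, 0.0511, 0.0137)
110 166 166 165 166 168 159 152  88  84  93  94  98  84  82  83  85  85  85  83  83  86 154 156 155 153 154 134 132 130 131 131 141 145 144 132 131 129 137 142 143 151 171 159 240
122 165 167 166 167 169 155 159  83  85  85  81  81  84  95 103 104 102 107 110 105 106 200 209 208 201 198 172 165 163 158 153 137 131 130 129 133 133 132 135 148 166 170 234 198
134 166 169 165 170 167 155 155  85  79  82  97  95 105 127 130 130 132 130 132 131 132 230 237 239 240 226 226 221 225 226 228 134 145 137 133 133 131 132 133 151 170 163 246 181
146 169 171 169 171 164 153 148  83  84  82  97  96  99 127 130 129 132 126 126 131 129 236 236 236 221 218 221 220 227 224 225 135 147 136 130 132 129 131 133 167 170 151 244 156
158 170 173 168 169 169 154 129  81  87  82  84  84  87 124 130 131 130 123 127 130 131 237 236 227 220 217 222 217 220 224 222 133 131 128 131 130 131 128 141 168 168 235 202 112
170 170 116 101 104 139 154  98
[... 1572 characters left out ...]
  54  58  60  64  63
197 144 146 117  77  77  84 117 120 196 188 118 117 119 118  83  19  19  56 114 118 116 119 140 134  78  37  46  47  52  56  57  60  62
205 145 145 140  89  78  77  89  99  97  98 101 103 107  98  93  46  26  20  62  93 100  96  96 117 122  65  40  44  50  54  56  59  61
213 132 134 134 133 138 139 129 181 215 214 212 211 212 207 207 225 234 232 170 129 131 129 131 130 131 117  52  39  45  51  54  56  59
221 132 133 133 133 136 146 145 147 213 216 216 212 211 210 225 235 236 233 230 150 131 131 130 130 133 133 103  41  41  47  51  53  57
229 133 134 135 135 135 136 136 133 152 188 169 143 149 139 137 145 149 151 157 127  88  90  90  90  89  90  90  63  37  42  47  52  54
```

{"fn": "jog_arm", "kwargs": {
  "deltas": "0.05 0 -0.0015 0.03 0; 0.05 0 -0.0015 0.06 0; 0.05 0 -0.0015 0.09 0; 0.05 0 -0.0015 0.115 0; 0.05 0 -0.0015 0.135 0; 0.05 0 -0.0015 0.145 0; 0.05 0 -0.0015 0.15 0; 0.05 0 -0.0015 0.152 0; 0.05 0 -0.0015 0.152 0; 0.05 0 -0.0015 0.152 0; 0.05 0 -0.0015 0.152 0"
}}

```text
time: 17.23
tcp_pos: [0.6234, -0.1002, 0.0185]
orientation: [0.001, -0.047, 0.999, -0.0]
wrist_force: [0.4, -0.1, -0.6]
grip_width: 0.0499
finger_force: 0.0
```

{"fn": "jog_arm", "kwargs": {
  "deltas": "0 0 0 0 0; 0 0 0 0 0; 0 0 0 0 0; 0 0 0 0 0; 0 0 0 0 0; 0 0 0 0 0; 0 0 0 0 0"
}}

```text
time: 17.82
tcp_pos: [0.6223, -0.0998, 0.0171]
orientation: [-0.0, -0.047, 0.999, 0.0]
wrist_force: [-0.1, 1.2, -0.3]
grip_width: 0.0138
finger_force: 30.0
```

```bash
python3 -c "
from h import *
plan((.622,-.0985,.19,95.4),(.4955,.154,.19,104.4))"
```

```text
t 17.82 tcp [ 0.6223 -0.0998  0.0171] yaw 95.4 grip 0.0138 F [-0.1  1.2 -0.3] 30.0
(0.622, -0.0985, 0.19, 95.4) [ 0.0002  0.0014 -0.1729] turn -0.0
(0.4955, 0.154, 0.19, 104.4) [ 0.1026  0.2646 -0.1728] turn -9.0
```

```bash
cat > fit.py <<'E'
from h import *
from scipy.optimize import differential_evolution as DE
def proj(P,name,st=None):
    m=env.camera_model(name); f=200/np.tan(np.radians(m["vfov"])/2)
    if name=="wrist":
        A=rot(st["orientation"]);T=m["T_tool_cam"];M=A@T[:3,:3];o=st["tcp_pos"]+A@T[:3,3]
    else: M=rot(m["attitude"]);o=np.array(m["xyz"])
    d=((P-o)@M)*[1,-1,-1]
    if name=="wrist":
        r=np.linalg.norm(d[:,:2],axis=1); d=d[:,:2]/r[:,None]*np.arctan2(r,d[:,2])[:,None]
    else: d=d[:,:2]/d[:,2:]
    return d*f+[m["cx"],m["cy"]]
def outline(p,L,W,z,n=60):
    t=np.linspace(-1,1,n);o=np.ones(n);c,s=np.cos(p[2]),np.sin(p[2])
    q=np.r_[np.c_[t*L/2,o*W/2],np.c_[t*L/2,-o*W/2],np.c_[o*L/2,t*W/2],np.c_[-o*L/2,t*W/2]]
    return np.c_[q@np.array([[c,s],[-s,c]])+p[:2],np.full(len(q),z)]
def fit(img,name,rects,p0,st=None,keep=lambda uv:np.ones(len(uv),bool)):
    g=cv2.GaussianBlur(cv2.cvtColor(img,cv2.COLOR_BGR2GRAY).astype(np.float32),(0,0),.8)
    e=np.minimum(np.hypot(cv2.Sobel(g,5,1,0),cv2.Sobel(g,5,0,1)),200)
    def cost(p):
        uv=np.vstack([proj(outline(p,*r),name,st) for r in rects]).astype(np.float32);uv=uv[keep(uv)]
        return -cv2.remap(e,uv[:,:1],uv[:,1:],cv2.INTER_LINEAR).mean()
    r=DE(cost,[(p0[0]-.012,p0[0]+.012),(p0[1]-.012,p0[1]+.012),(p0[2]-.08,p0[2]+.08)],seed=1,tol=1e-6)
    return r.x[:2].round(4),np.degrees(r.x[2]).round(2),round(r.fun,1)
E
python3 -c "
from fit import *
top=cv2.imread('pics/top0.png');side=cv2.imread('pics/side0.png')
tin=[(.13,.09,.055),(.124,.084,.055)]; p=(.495,.153,.25)
print('tin top',fit(top,'top',tin,p),fit(top,'top',tin[:1],p));print('tin side',fit(side,'side',tin,p))
s=dict(tcp_pos=np.array([.4899,.149,.1055]),orientation=np.array([-0.003,0.613,0.79,-0.004]))
print('tin w2',fit(cv2.imread('pics/w2.png'),'wrist',tin,p,s,lambda u:u[:,1]<235))
s=dict(tcp_pos=np.array([.5165,.3098,.1066]),orientation=np.array([-0.003,-.028,1.,-0.003]))
print('tin w4',fit(cv2.imread('pics/w4.png'),'wrist',tin,p,s,lambda u:u[:,1]<250))
l=[(.138,.098,.013)];p=(.622,-.098,.094)
print('lid top',fit(top,'top',l,p),'side',fit(side,'side',l,p))
s=dict(tcp_pos=np.array([.6225,-.0967,.1697]),orientation=env.read_state()['orientation'])
print('lid w6',fit(cv2.imread('pics/w6.png'),'wrist',l,p,s,lambda u:u[:,1]<230))
"
```

```text
Traceback (most recent call last):
  File "fit.py", line 23, in fit
    r=DE(cost,[(p0[0]-.012,p0[0]+.012),(p0[1]-.012,p0[1]+.012),(p0[2]-.08,p0[2]+.08)],seed=1,tol=1e-6)
  File "fit.py", line 21, in cost
    uv=np.vstack([proj(outline(p,*r),name,st) for r in rects]).astype(np.float32);uv=uv[keep(uv)]
                  ~~~~^^^^^^^^^^^^^^^^^^^^^^^
  File "fit.py", line 4, in proj
    m=env.camera_model(name); f=200/np.tan(np.radians(m["vfov"])/2)
ValueError: time passes only in moves, steps and waits
```

{"fn": "jog_arm", "kwargs": {
  "deltas": "0 0 0 -0.01 0; 0 0 0 -0.03 0; 0 0 0 -0.06 0; 0 0 0 -0.09 0; 0 0 0 -0.12 0; 0 0 0 -0.15 0; 0 0 0 -0.17 0; 0 0 0 -0.18 0; 0 0 0 -0.18 0"
}}

```text
time: 18.57
tcp_pos: [0.6236, -0.1003, 0.1999]
orientation: [0.002, -0.046, 0.999, -0.001]
wrist_force: [-0.3, -0.6, -2.0]
grip_width: 0.0141
finger_force: 30.0
```

```bash
sed -i 's/m=env.camera_model(name); f/m=CM[name]; f/' fit.py; sed -i '2a CM={n:env.camera_model(n) for n in ("top","side","wrist")}' fit.py
python3 -c "
from fit import *
top=cv2.imread('pics/top0.png');side=cv2.imread('pics/side0.png')
tin=[(.13,.09,.055),(.124,.084,.055)]; p=(.495,.153,.25)
print('tin top',fit(top,'top',tin,p),fit(top,'top',tin[:1],p));print('tin side',fit(side,'side',tin,p))
s=dict(tcp_pos=np.array([.4899,.149,.1055]),orientation=np.array([-0.003,0.613,0.79,-0.004]))
print('tin w2',fit(cv2.imread('pics/w2.png'),'wrist',tin,p,s,lambda u:u[:,1]<235))
s=dict(tcp_pos=np.array([.5165,.3098,.1066]),orientation=np.array([-0.003,-.028,1.,-0.003]))
print('tin w4',fit(cv2.imread('pics/w4.png'),'wrist',tin,p,s,lambda u:u[:,1]<250))
l=[(.138,.098,.013)];p=(.622,-.098,.094)
print('lid top',fit(top,'top',l,p),'side',fit(side,'side',l,p))
s=dict(tcp_pos=np.array([.6225,-.0967,.1697]),orientation=np.array([0,-.048,.999,0]))
print('lid w6',fit(cv2.imread('pics/w6.png'),'wrist',l,p,s,lambda u:u[:,1]<230))
plan((.495,.153,.2,104.4))
" 2>&1 | tail -12
```

```text
tin top (array([0.4941, 0.1511]), np.float64(12.9), np.float64(-165.5)) (array([0.4939, 0.1505]), np.float64(12.86), np.float64(-149.8))
tin side (array([0.4941, 0.1502]), np.float64(13.01), np.float64(-175.9))
tin w2 (array([0.4971, 0.1527]), np.float64(12.78), np.float64(-147.7))
tin w4 (array([0.4969, 0.1535]), np.float64(12.79), np.float64(-145.6))
lid top (array([ 0.623 , -0.0984]), np.float64(5.16), np.float64(-189.1)) side (array([ 0.6241, -0.0985]), np.float64(5.36), np.float64(-186.8))
lid w6 (array([ 0.6243, -0.0983]), np.float64(5.24), np.float64(-133.1))
t 18.57 tcp [ 0.6236 -0.1003  0.1999] yaw 95.3 grip 0.0141 F [-0.3 -0.6 -2. ] 30.0
(0.495, 0.153, 0.2, 104.4) [ 0.1045  0.2642 -0.0009] turn -9.1
```

{"fn": "jog_arm", "kwargs": {
  "deltas": "0 0.006 0.015 0 0; 0 0.016 0.04 0 -1; 0 0.028 0.07 0 -2; 0 0.04 0.1 0 -3; 0 0.052 0.13 0 -4; 0 0.064 0.16 0 -5; 0 0.076 0.19 0 -6; 0 0.088 0.22 0 -7; 0 0.098 0.245 0 -7.5; 0 0.104 0.258 0 -7.5; 0 0.106 0.262 0 -7.5; 0 0.106 0.262 0 -7.5"
}}

```text
time: 19.57
tcp_pos: [0.4909, 0.1516, 0.1958]
orientation: [-0.002, -0.113, 0.994, -0.0]
wrist_force: [0.1, -1.1, -2.2]
grip_width: 0.0135
finger_force: 30.0
```

{"fn": "jog_arm", "kwargs": {
  "deltas": "0 0 0 0.02 0; 0 0 0 0.04 0; 0 0 0 0.055 0; 0 0 0 0.06 0; 0 0 0 0.06 0; 0 0 0 0.06 0; 0 0 0 0.06 0"
}}

```text
time: 20.15
tcp_pos: [0.4934, 0.1505, 0.1378]
orientation: [0.001, -0.111, 0.994, 0.0]
wrist_force: [-0.5, -0.2, -0.9]
grip_width: 0.014
finger_force: 30.0
```

```bash
python3 -c "
from fit import *
s=env.read_state();i=env.snapshot('side');cv2.imwrite('pics/s7.png',i)
plan((.494,.151,.085,102.85))
w=env.snapshot('wrist');cv2.imwrite('pics/w7.png',w)
l=[(.138,.098,s['tcp_pos'][2]-.017+.013)];p=(*s['tcp_pos'][:2],np.radians(12.9))
print('lid w7',fit(w,'wrist',l,p,s,lambda u:(u[:,1]<230)))
print('lid side',fit(i,'side',l,p))
print('uv',proj(outline(p,.138,.098,l[0][2],2),'wrist',s).round(0).tolist())
print('tin side',fit(i,'side',[(.13,.09,.055)],(.494,.151,.225)))
"
```

```text
t 20.2 tcp [0.4934 0.1507 0.138 ] yaw 102.8 grip 0.014 F [-1.1 -0.5 -1.8] 30.0
(0.494, 0.151, 0.085, 102.85) [-0.0006  0.0001  0.053 ] turn -0.0
lid w7 (array([0.4959, 0.1517]), np.float64(12.8), np.float64(-144.3))
lid side (array([0.4958, 0.1498]), np.float64(11.89), np.float64(-126.3))
uv [[405.0, 126.0], [387.0, 329.0], [230.0, 127.0], [249.0, 329.0], [249.0, 329.0], [387.0, 329.0], [230.0, 127.0], [405.0, 126.0]]
tin side (array([0.4968, 0.1562]), np.float64(8.32), np.float64(-71.6))
```

{"fn": "jog_arm", "kwargs": {
  "deltas": "0 0 0.001 0.01 0; 0 0 0.001 0.02 0; 0 0 0.001 0.03 0; 0 0 0.001 0.038 0; 0 0 0.001 0.044 0; 0 0 0.001 0.049 0; 0 0 0.001 0.052 0; 0 0 0.001 0.053 0; 0 0 0.001 0.053 0; 0 0 0.001 0.053 0; 0 0 0.001 0.053 0; 0 0 0.001 0.053 0"
}}

```text
time: 21.25
tcp_pos: [0.4925, 0.1519, 0.0845]
orientation: [0.0, -0.112, 0.994, 0.0]
wrist_force: [0.3, 0.2, -2.1]
grip_width: 0.014
finger_force: 30.0
```

```bash
python3 -c "
from fit import *
s=env.read_state();i=env.snapshot('side');w=env.snapshot('wrist')
plan((.494,.152,.085,102.85));print(s['orientation'])
l=[(.138,.098,s['tcp_pos'][2]-.017+.013)];p=(*s['tcp_pos'][:2],np.radians(12.9))
print('lid w',fit(w,'wrist',l,p,s,lambda u:(u[:,1]<230)),'side',fit(i,'side',l,p))
"
```

```text
t 21.35 tcp [0.4923 0.1519 0.0844] yaw 102.8 grip 0.014 F [ 0.1 -0.9 -1.8] 30.0
(0.494, 0.152, 0.085, 102.85) [-0.0016 -0.0003 -0.0006] turn -0.0
[ 3.86114422e-04 -1.11844476e-01  9.93725646e-01  6.01026406e-05]
lid w (array([0.495, 0.153]), np.float64(12.81), np.float64(-157.7)) side (array([0.4946, 0.1515]), np.float64(11.52), np.float64(-126.6))
```

```bash
python3 -c "
from bench import env
print(env.sign_off())"
```

```text
the job is handed in; nothing more can be done
None
```

The job is handed in: the brick is in the tin, the scoop lies flat in the tray, and the lid is held level about 12 mm above the rim, centred to about 1 mm and turned to match, at 21 s on the clock.

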